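Stack the cartons and hold the inspection mirror at its mark

TASK

Prepare the carton column for inspection: stack the carton with the blue tape squarely, edges flush and facing the same way, on the plain carton that stands on the grey mirror stand, and then the one with the red tape on top of it in the same way, leaving the plain carton where it stands and the mirror lying down meanwhile. Then raise the hinged mirror by its orange handle until its yellow pointer stands at the red mark on the white scale, and finish while holding it there: it falls if let go. Leave everything else on the table alone.

Things in the scene. Friction and masses are not known exactly. Their poses are not given: they have to be found in the camera images.
- carton_plain: closed cardboard carton with white paper tape, 56 (x) by 80 (y) by 40 (z) mm, 0.35 kg, standing loose on the plate of the mirror stand, foot of the column; origin: centre of its underside, z up, y along its 80 mm length
- carton_blue: closed cardboard carton, 56 (x) by 80 (y) by 40 (z) mm, 0.15 kg, with blue tape along the middle of its top and down its short ends; origin: centre of its underside, z up, y along its 80 mm length. It is taken from above across its 56 mm width
- carton_red: closed cardboard carton, 56 (x) by 80 (y) by 40 (z) mm, 0.15 kg, with red tape along the middle of its top and down its short ends; origin: centre of its underside, z up, y along its 80 mm length. It is taken from above across its 56 mm width
- mirror_stand: grey plate, 8 mm thick, fixed; origin: on the table under the stacking place, z up; plate from y = +50 to -235, x = -50 to +55 mm. The mirror's hinge line runs along x at y = -75, z = +36 mm. A white quarter-circle scale stands upright at x = +56 mm, centred on the hinge line, outer radius 137 mm, 0 to 75 degrees, ticks every 5; the red mark on it reaches to 151 mm radius
- mirror (a joint): angle of the mirror flap: 0 lying flat (free edge towards the stand's -y, away from the column), growing as the free edge is raised towards the column; limit 1.4. The hinge is free: the 0.2 kg flap falls flat when let go. Flap 80 mm wide along the hinge, 118 mm long, black, bright steel mirror on top
- mirror_handle: orange sleeve, 14 mm thick, 38 mm long, parallel to the hinge line, on the flap's free edge, sticking out on the stand's -x side (robot side); origin: its centre, 110 mm from the hinge line, at x = -65 mm of the stand, 36 mm above the table when flat, only table below. It spins freely on its pin: upright closed fingers keep their direction as the mirror swings; its own axes mean nothing
- mirror_edge (a point): tip of the yellow pointer on the mirror flap, 117 mm from the hinge line, on the side of the scale; axes turn with the flap, parallel to the stand's when it lies flat
- mark (a joint): angle at which the red mark is set on the scale, measured as the mirror's angle: the mirror stands at the mark when joint mirror equals this value. The mark stays where it is set and nothing touches it
- mark_tip (a point): where the yellow pointer's tip is when the mirror stands at the red mark; axes as those of mirror_edge then
- tape_roll: roll of brown tape, 66 mm across, 18 mm high, lying flat; bystander, origin at the centre of its underside
- wheel_4: green toy wheel, 50 mm across, 21 mm high, lying flat; bystander, origin at the centre of its underside
- body_b: green and orange toy car body, 63x113x48 mm; bystander, origin at the centre of its underside
- wheel_2: another such wheel; bystander, origin at the centre of its underside
- brush: small flat brush with wooden handle, 24x129x10 mm; bystander, origin at the centre of its underside

How it is judged:
By the outcome, as a careful person would: the job done as asked, in the order asked, and still so for the second after the job is handed in, while the arm keeps its last pose, push and grip.
It also fails if it takes over 64 s, if anything falls off the work surface, if the arm or the gripper's body presses on something with over 40 N, if the wrist force passes 120 N, or if a joint passes its speed limit or range.

ROBOT

A 6-joint arm with a two-finger parallel gripper is mounted at the origin on a cart in front of the work surface, level with it; the furniture and walls round the work are solid. World frame = base frame: x ahead of the robot, y to its left, z up, the work surface at z = 0. Lengths are in m, angles in degrees, forces in N, time in s.
With the tool pointing down it reaches from about 0.325 to 0.85 m from the base axis. Payload 15.5 kg.
Tool frame: the origin (TCP) lies at the very end of the fingers, on their centre line; the grasp point (between the pads) lies 19 mm behind it; z points along the fingers, y is the line along which they close (so a half turn about z gives the same grasp; the last joint's range is limited). The gripper opens to 91 mm and grips with 3 to 60 N. Pads are 32 mm wide; open, the fingers measure 118 mm over their backs; the gripper's body (76 mm by 178 mm) begins 60 mm behind the grasp point.
Start: joints at [58.528, 28.281, 77.091, -0, 74.628, -5.472], TCP at [0.274, 0.562, 0.176] pointing down, gripper open.
Joint ranges: [-166.48, 166.48], [-47.26, 123.95], [12.59, 153.08], [-70.14, 250.14], [6.76, 159.57], [-176.63, 176.63]. Speed limits (degrees/s): [108.29, 108.29, 147.25, 172.46, 172.46, 172.46].

INTERFACE

Orientations are given as [roll, pitch, yaw] about the fixed x, y, z axes, in that order (R = Rz(yaw) Ry(pitch) Rx(roll)).
In Python, from station import bot gives the robot as it stands.
- The arm moves only by the shell command python3 -m handwheel 'ROWS' [OPENING] [FORCE]. ROWS is JSON, a list of rows, each a list of 2 entries, a list of its own where there are three numbers: the shift along the tool's x, y, z normalised to -1 to 1, where 1 is 1000 mm, then the turn, a rotation vector about the tool's x, y, z normalised to -1 to 1, where 1 is 90 degrees. In form: [[[tx, ty, tz], [rx, ry, rz]], ...]. A call has 1 to 10 rows; each row is the pose to reach, as a shift and turn from the pose commanded when the call began, along the tool's axes at that moment; what a row does not reach only later rows make up. A row lasts 1/10 s, in which the tool goes at most 50 mm and 8.59 degrees, less where a joint would pass 70% of its speed; a pose out of reach is approached as far as the arm can. A call with a number of a shift or a turn outside -1 to 1 is refused whole. A call with a gripper value outside its range is refused whole. OPENING is the finger opening in mm, from 0 to 91.2, set as the call begins (- or left out, the last holds). The fingers move at their own pace and stop on an object; FORCE is the grip in N (left out, the last holds). Time passes only in rows, so rows that repeat a pose let the fingers close. It gives the time, the measured TCP pose, the force, the opening and the grip force at its end, in the units of the state.
- bot.state(): the state, without advancing time (a new reading comes with each control period).
- bot.camera(name): name is "scene" or "top" or "wrist"; returns (picture, depth): 480x640x3 uint8, red, green, blue; 480x640 float32, m along the optical axis (not along the pixel's ray), 0 where there is no reading.
- bot.camera_info(name): a dict with "camera_matrix" (3x3 intrinsics, pixels), "cam_to_world" (4x4, takes a point from camera to world coordinates). Camera axes: x right, y down, z forward; pixel columns grow to the right and rows downward; lengths in m; the calibration is good to about 2 mm. A picture is of the moment at which its call begins: read the wrist's pose just before it. camera_info takes no time and is no camera call; for the wrist camera it gives the pose at the moment of the call.
- bot.sign_off(): hands the job in; it is judged then, once.
The state is a dict: "time": time; "q": joint angles; "joint_vel": joint speeds; "joint_efforts": joint torques, N m; "tcp_pos": TCP position; "tool_rot": TCP orientation; "ft_force": force on the tool from outside, world axes, zero at the start; "moment": the same for the moment, N m; "finger_gap": finger opening in m; "grip_force": force on a finger pad.
Only numpy, scipy, OpenCV 4.12 (cv2) and the standard library are available. Lean on these libraries where they do the work, as an engineer would, in place of code of your own. Each camera call takes 0.05 s, during which the arm holds its last target. There are 200 camera calls.

## Working session

There is one attempt and no reset: what is moved stays moved. The work goes in short steps, Python scripts to look and compute and a shell command to move; the robot and the scene stay as the last step left them, time stands still between calls to the robot, and variables do not carry over. Pictures are saved under pics/ and viewed, at most 10 in all, crops included, and the job is handed in when it is done.

```bash
mkdir -p pics; ls
python3 - <<'E'
from station import bot
import cv2,numpy as np
s=bot.state();print(s['time'],s['tcp_pos'],s['tool_rot'],s['finger_gap'])
for n in ['top','scene']:
    i=bot.camera_info(n);p,d=bot.camera(n);np.savez('pics/%s0.npz'%n,p=p,d=d,K=i['camera_matrix'],T=i['cam_to_world'])
    cv2.imwrite('pics/%s0.png'%n,p[:,:,::-1]);print(n,i)
E
```

```text
pics
0.0 [0.2737476  0.56137679 0.1750092 ] [-1.79928643e+02 -5.52925180e-03  1.54001609e+02] 0.09108686729032725
top {'camera_matrix': array([[453.01769246,   0.        , 322.12218723],
       [  0.        , 453.01769246, 240.4046384 ],
       [  0.        ,   0.        ,   1.        ]]), 'cam_to_world': array([[-0.00183149, -0.98709879,  0.16010194,  0.37635271],
       [-0.99964637,  0.00605456,  0.02589355, -0.19588615],
       [-0.02652884, -0.1599979 , -0.98676081,  1.08632985],
       [ 0.        ,  0.        ,  0.        ,  1.        ]])}
scene {'camera_matrix': array([[520.15659185,   0.        , 316.39917396],
       [  0.        , 520.15659185, 229.37091085],
       [  0.        ,   0.        ,   1.        ]]), 'cam_to_world': array([[ 0.59555005, -0.58656935,  0.54886842, -0.07309308],
       [-0.80331623, -0.43637587,  0.40528896, -0.65783628],
       [ 0.00178285, -0.68228477, -0.73108435,  0.9024698 ],
       [ 0.        ,  0.        ,  0.        ,  1.        ]])}
```

View pics/top0.png

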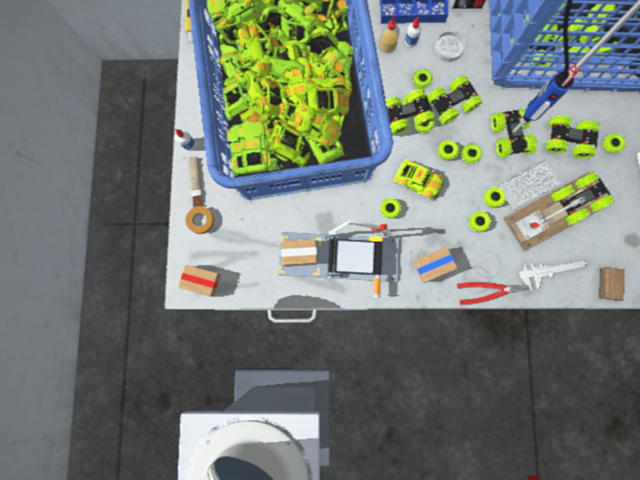

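View pics/scene0.png

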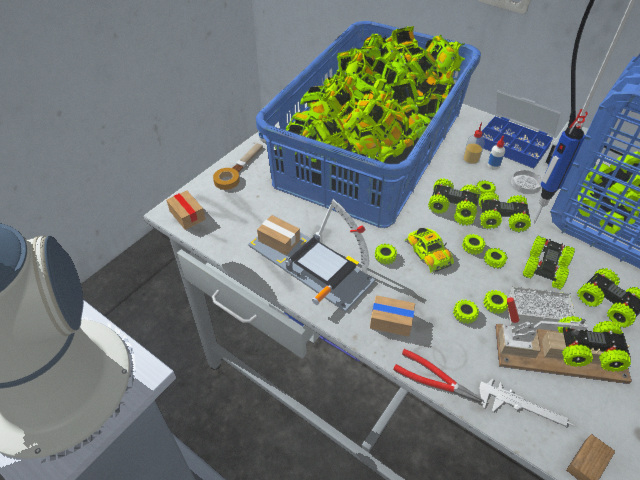

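Top view: plain carton at (298,251), red at (199,281), blue at (437,265), mirror at (356,256), handle at (377,287), red mark at (381,227). Scene view: red mark at (357,229), handle at (322,293). Next I measure the top faces from depth.

```bash
cat > h.py <<'E'
import numpy as np,cv2
def cloud(p,d,K,T):
    v,u=np.mgrid[:480,:640]; c=np.stack([(u-K[0,2])/K[0,0]*d,(v-K[1,2])/K[1,1]*d,d],-1)
    return c@T[:3,:3].T+T[:3,3]
def ray(K,T,uv):
    uv=np.atleast_2d(uv); r=np.c_[(uv[:,0]-K[0,2])/K[0,0],(uv[:,1]-K[1,2])/K[1,1],np.ones(len(uv))]@T[:3,:3].T
    return T[:3,3],r
def onplane(K,T,uv,z):
    o,r=ray(K,T,uv); return o+r*((z-o[2])/r[:,2])[:,None]
def topface(p,d,K,T,win,z):
    """largest blob within 8 mm of height z in window -> world rect: centre, sizes, angle of long side from +y (deg), mean z"""
    W=cloud(p,d,K,T); m=(abs(W[...,2]-z)<.008)&(d>0); w=np.zeros_like(m); x0,y0,x1,y1=win; w[y0:y1,x0:x1]=1
    m=(m&w).astype(np.uint8); n,l,s,_=cv2.connectedComponentsWithStats(m); k=1+s[1:,4].argmax(); m=(l==k).astype(np.uint8)
    c=max(cv2.findContours(m,0,2)[0],key=len)[:,0].astype(float); zz=np.median(W[m>0][:,2])
    P=onplane(K,T,c,z)[:,:2]; return (*rect(P),zz,s[k,4])
def rect(P):
    (cx,cy),(a,b),t=cv2.minAreaRect((np.asarray(P)*1000).astype(np.float32))
    if a>b: t-=90; a,b=b,a   # t: angle of short side
    t=(t+90)%180-90
    return cx,cy,a,b,t       # short side at angle t from +x
def load(n): f=np.load(n); return f['p'],f['d'],f['K'],f['T']
E
python3 - <<'E'
from h import *
np.set_printoptions(precision=4,suppress=True)
A=load('pics/top0.npz');B=load('pics/scene0.npz')
for n,wt,ws,z in [('plain',(270,225,322,275),(250,205,305,260),.048),('red',(170,255,230,305),(160,180,212,230),.04),('blue',(405,235,465,290),(362,285,425,350),.04)]:
    for nm,I,w in (('top',A,wt),('scene',B,ws)): print(n,nm,np.round(topface(*I,w,z),1 if 0 else 3))
for nm,(p,d,K,T),wr,wo,wy in (('top',A,(370,220,392,236),(370,274,384,300),(360,230,390,250)),('scene',B,(345,222,370,236),(310,280,335,305),(335,250,370,275))):
    h=cv2.cvtColor(p,cv2.COLOR_RGB2HSV);W=cloud(p,d,K,T)
    for l,w,lo,hi in (('red',wr,0,6),('orange',wo,7,18),('yellow',wy,22,34)):
        x0,y0,x1,y1=w; m=np.zeros((480,640),bool); m[y0:y1,x0:x1]=1
        m&=(h[...,0]>=lo)&(h[...,0]<=hi)&(h[...,1]>140)&(h[...,2]>80)
        v,u=np.nonzero(m); print(nm,l,len(u),u.mean(),v.mean(),np.median(W[m],0),W[m].min(0),W[m].max(0))
E
```

```text
plain top [ 518.549 -114.579   56.797   80.2      2.92     0.048  837.   ]
plain scene [ 514.809 -116.91    61.57    84.897    2.618    0.048  734.   ]
red top [454.418 120.7    55.863  82.308 -15.53    0.04  843.   ]
red scene [451.627 118.32   57.709  90.315 -15.407   0.04  630.   ]
blue top [ 489.874 -431.314   55.837   82.123   22.505    0.04   855.   ]
blue scene [ 486.664 -432.889   61.716   80.215   22.614    0.04  1039.   ]
top red 35 380.9714285714286 226.88571428571427 [ 0.5587 -0.2986  0.1361] [ 0.5549 -0.3049  0.1125] [ 0.5655 -0.2792  0.1402]
top orange 40 377.875 286.15 [ 0.4391 -0.2963  0.0421] [ 0.4231 -0.2992  0.038 ] [ 0.4577 -0.2893  0.0464]
top yellow 55 375.54545454545456 238.8909090909091 [ 0.5493 -0.2929  0.038 ] [ 0.3764 -0.3063  0.0036] [ 0.555  -0.1959  1.0863]
scene red 36 358.94444444444446 228.88888888888889 [ 0.5574 -0.3014  0.1336] [ 0.5536 -0.3078  0.113 ] [ 0.5623 -0.2788  0.1419]
scene orange 88 322.97727272727275 293.07954545454544 [ 0.4375 -0.2975  0.0419] [ 0.4201 -0.3035  0.002 ] [ 0.459  -0.2715  0.0459]
scene yellow 44 351.77272727272725 259.6363636363636 [ 0.5503 -0.292   0.0374] [ 0.5438 -0.3074 -0.0035] [ 0.582  -0.2608  0.041 ]
```

```bash
python3 -c "
import cv2
a=cv2.imread('pics/top0.png')[205:310,260:480];b=cv2.imread('pics/scene0.png')[190:320,230:400]
cv2.imwrite('pics/c1.png',cv2.resize(a,(770,367),interpolation=2)); cv2.imwrite('pics/c2.png',cv2.resize(b,(765,585),interpolation=2))"
```

```text
(no output)
```

View pics/c2.png

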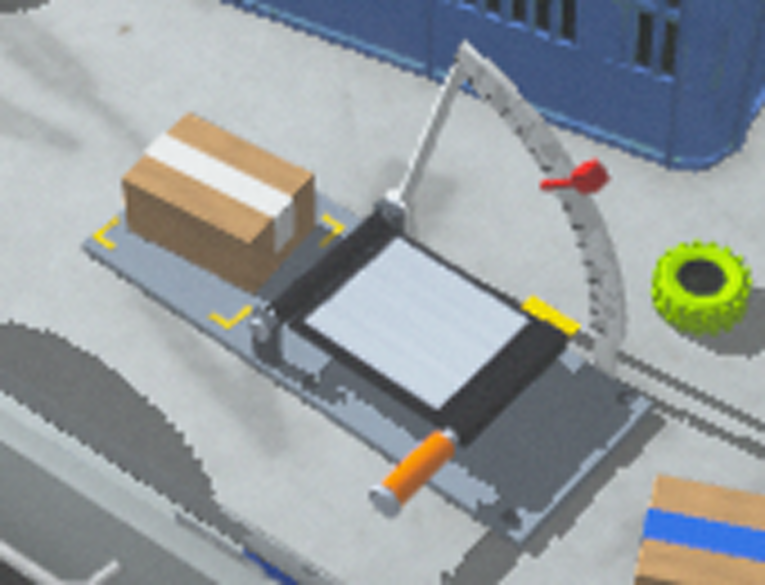

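Crop: plain carton, flat mirror, pointer, orange handle and the red mark near 45° are all clear. Now I work out a viewing pose over the stand.

```bash
cat >> h.py <<'E'
from scipy.spatial.transform import Rotation as Ro
def goto(pos,yaw,roll=180,pitch=0,s=None):
    from station import bot
    s=s or bot.state(); R=Ro.from_euler('xyz',s['tool_rot'],degrees=True); G=Ro.from_euler('xyz',[roll,pitch,yaw],degrees=True)
    print('t',round(s['time'],2),'at',np.round(s['tcp_pos'],4),np.round(s['tool_rot'],2),'gap',round(s['finger_gap'],4),'SHIFT',np.round(R.inv().apply(np.array(pos)-s['tcp_pos']),4),'TURN',np.round((R.inv()*G).as_rotvec()/(np.pi/2),4))
E
python3 - <<'E'
from h import *
from station import bot
goto([.43,-.18,.33],93); i=bot.camera_info('wrist'); s=bot.state()
R=Ro.from_euler('xyz',s['tool_rot'],degrees=True).as_matrix()
print(R.T@(i['cam_to_world'][:3,3]-s['tcp_pos']));print(R.T@i['cam_to_world'][:3,:3]);print(i['camera_matrix'])
E
```

```text
t 0.1 at [0.2738 0.5614 0.1751] [-179.94   -0.    154.  ] gap 0.0913 SHIFT [-0.4654 -0.5981 -0.1543] TURN [-7.000e-04  3.000e-04  6.778e-01]
[ 0.0786287   0.00043787 -0.20969271]
[[-5.74050220e-04 -9.61077621e-01 -2.76277897e-01]
 [ 9.99999718e-01 -4.18138316e-04 -6.23237264e-04]
 [ 4.83457013e-04 -2.76278177e-01  9.61077591e-01]]
[[432.54791757   0.         316.08424921]
 [  0.         432.54791757 246.85503242]
 [  0.           0.           1.        ]]
```

```bash
python3 -c "
from h import *
goto([.46,-.19,.26],93)"
```

```text
t 0.1 at [0.2738 0.5614 0.1751] [-179.94   -0.    154.  ] gap 0.0913 SHIFT [-0.4967 -0.5939 -0.0843] TURN [-7.000e-04  3.000e-04  6.778e-01]
```

```bash
python3 -m handwheel '[[[0,0,-0.085],[0,0,0.1]],[[-0.497,-0.594,-0.085],[0,0,0.678]],[[-0.497,-0.594,-0.085],[0,0,0.678]],[[-0.497,-0.594,-0.085],[0,0,0.678]],[[-0.497,-0.594,-0.085],[0,0,0.678]],[[-0.497,-0.594,-0.085],[0,0,0.678]],[[-0.497,-0.594,-0.085],[0,0,0.678]],[[-0.497,-0.594,-0.085],[0,0,0.678]],[[-0.497,-0.594,-0.085],[0,0,0.678]],[[-0.497,-0.594,-0.085],[0,0,0.678]]]'
python3 -c "
from h import *
goto([.46,-.19,.26],93)"
```

```text
time: 1.1
tcp_pos: [0.382, 0.1235, 0.246]
tool_rot: [180.0, -0.0, 93.0]
ft_force: [1.0, 0.8, -0.0]
finger_gap: 0.0908
grip_force: 0.0
t 1.1 at [0.382  0.1235 0.246 ] [179.99  -0.    93.  ] gap 0.0908 SHIFT [-0.3172  0.0616 -0.014 ] TURN [ 0.0001 -0.     -0.0001]
```

```bash
python3 -m handwheel '[[[-0.02,0.02,-0.01],[0,0,0]],[[-0.02,0.02,-0.01],[0,0,0]],[[-0.02,0.02,-0.01],[0,0,0]]]'
python3 - <<'E'
from h import *
from station import bot
i=bot.camera_info('wrist');p,d=bot.camera('wrist');np.savez('pics/w1.npz',p=p,d=d,K=i['camera_matrix'],T=i['cam_to_world'])
cv2.imwrite('pics/w1.png',p[:,:,::-1]);goto([.46,-.19,.26],93)
E
```

```text
time: 1.4
tcp_pos: [0.4031, 0.1062, 0.2558]
tool_rot: [-180.0, -0.0, 92.9]
ft_force: [-0.9, -0.6, -1.2]
finger_gap: 0.0911
grip_force: 0.0
t 1.45 at [0.4026 0.1067 0.2556] [-1.7995e+02 -1.0000e-02  9.2960e+01] gap 0.0915 SHIFT [-0.2992  0.042  -0.0045] TURN [-0.0006 -0.0001 -0.0004]
```

```bash
python3 -m handwheel '[[[-0.3,0.042,0],[0,0,0]],[[-0.3,0.042,0],[0,0,0]],[[-0.3,0.042,0],[0,0,0]],[[-0.3,0.042,0],[0,0,0]],[[-0.3,0.042,0],[0,0,0]],[[-0.3,0.042,0],[0,0,0]],[[-0.3,0.042,0],[0,0,0]],[[-0.3,0.042,0],[0,0,0]],[[-0.3,0.042,0],[0,0,0]]]'
python3 - <<'E'
from h import *
from station import bot
i=bot.camera_info('wrist');p,d=bot.camera('wrist');np.savez('pics/w2.npz',p=p,d=d,K=i['camera_matrix'],T=i['cam_to_world'])
cv2.imwrite('pics/w2.png',p[:,:,::-1]);goto([.46,-.19,.26],93)
E
```

```text
time: 2.35
tcp_pos: [0.4603, -0.1892, 0.2556]
tool_rot: [-180.0, -0.1, 93.1]
ft_force: [0.4, -0.6, -0.4]
finger_gap: 0.0912
grip_force: 0.0
t 2.4 at [ 0.4605 -0.1891  0.2558] [-1.7998e+02 -3.0000e-02  9.3090e+01] gap 0.0911 SHIFT [-0.0009 -0.0005 -0.0042] TURN [-0.0003 -0.0003  0.001 ]
```

View pics/w2.png

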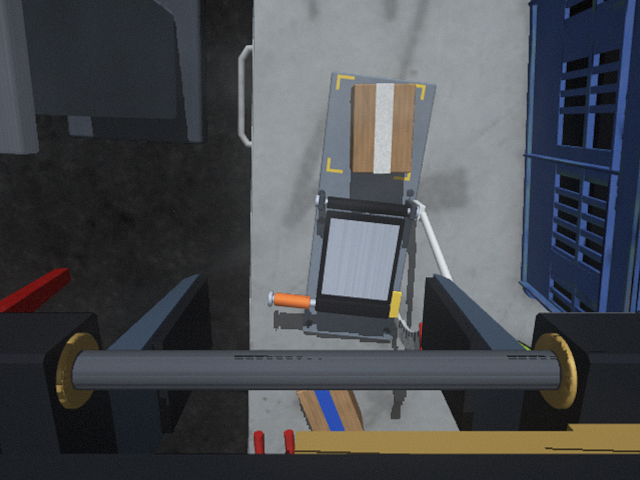

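View pics/w1.png

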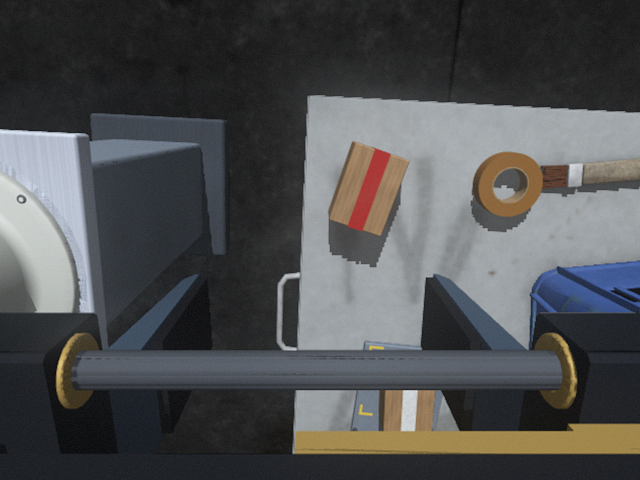

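Wrist views: the plain carton is at (382,128), turned about 8° from the stand. Stand corners lie at (333,73), (436,86) and (305,333). The handle is at (291,299) and the red carton at (369,189) in w1.

Run:
```python
from h import *
np.set_printoptions(precision=4,suppress=True)
A=load('pics/w1.npz');B=load('pics/w2.npz')
print('red',np.round(topface(*A,(315,130,420,245),.04),3)); print('plain',np.round(topface(*B,(335,70,425,185),.048),3))
for q in (A[2:],): pass
p,d,K,T=B;W=cloud(*B);h=cv2.cvtColor(p,cv2.COLOR_RGB2HSV)
print('stand',onplane(K,T,np.array([[333.,73],[436,86],[305,333]]),.008))
m=np.zeros((480,640),bool);m[285:312,260:320]=1;m&=(h[...,0]>=5)&(h[...,0]<=18)&(h[...,1]>150)
v,u=np.nonzero(m);r=cv2.minAreaRect(np.c_[u,v].astype(np.float32));print('handle',len(u),r,onplane(K,T,[r[0]],.036),np.median(W[m],0))
# edges of stand by grey plate points
Z=W[...,2];m=(abs(Z-.008)<.003)&(d>0);m[:,:290]=0;m[:,450:]=0;m[345:]=0
P=W[m][:,:2];print('plate',m.sum(),rect(P))
# red mark in two first views on the scale plane: triangulate using mean pixels
```

```text
red [ 453.13   123.032   56.726   80.851  -15.47     0.041 4638.   ]
plain [ 517.988 -112.872   56.498   79.925    3.237    0.049 5379.   ]
stand [[ 0.4698 -0.0629  0.008 ]
 [ 0.5727 -0.0695  0.008 ]
 [ 0.4551 -0.347   0.008 ]]
handle 415 ((291.518310546875, 300.3353271484375), (34.675506591796875, 12.03703784942627), 6.34019136428833) [[ 0.439  -0.2948  0.036 ]] [ 0.4395 -0.2916  0.0424]
plate 10390 (513.7652587890625, -205.89122009277344, 107.6719741821289, 285.064453125, -3.3868026733398438)
```

```bash
python3 -c "
from h import *
goto([.52,-.503,.25],112.5)"
```

```text
t 2.4 at [ 0.4605 -0.1891  0.2558] [-1.7998e+02 -3.0000e-02  9.3090e+01] gap 0.0911 SHIFT [-0.3166  0.0425  0.0056] TURN [-2.000e-04 -4.000e-04 -2.157e-01]
```

```bash
python3 -m handwheel '[[[-0.317,0.043,0.006],[0,0,-0.216]],[[-0.317,0.043,0.006],[0,0,-0.216]],[[-0.317,0.043,0.006],[0,0,-0.216]],[[-0.317,0.043,0.006],[0,0,-0.216]],[[-0.317,0.043,0.006],[0,0,-0.216]],[[-0.317,0.043,0.006],[0,0,-0.216]],[[-0.317,0.043,0.006],[0,0,-0.216]],[[-0.317,0.043,0.006],[0,0,-0.216]],[[-0.317,0.043,0.006],[0,0,-0.216]],[[-0.317,0.043,0.006],[0,0,-0.216]]]'
python3 - <<'E'
from h import *
from station import bot
i=bot.camera_info('wrist');p,d=bot.camera('wrist');np.savez('pics/w3.npz',p=p,d=d,K=i['camera_matrix'],T=i['cam_to_world'])
cv2.imwrite('pics/w3.png',p[:,:,::-1])
W=cloud(p,d,i['camera_matrix'],i['cam_to_world']);m=(np.hypot(W[...,0]-.489,W[...,1]+.43)<.03);v,u=np.nonzero(m);print(u.mean(),v.mean())
u,v=int(u.mean()),int(v.mean())
r=topface(p,d,i['camera_matrix'],i['cam_to_world'],(u-75,max(v-75,0),u+75,v+75),.04);print(np.round(r,3))
goto([r[0]/1000,r[1]/1000,.2],90+r[4]); goto([r[0]/1000,r[1]/1000,.014],90+r[4])
E
```

```text
time: 3.4
tcp_pos: [0.5207, -0.5034, 0.2503]
tool_rot: [180.0, -0.0, 112.5]
ft_force: [0.7, 0.3, 0.3]
finger_gap: 0.0913
grip_force: 0.0
314.6714254337799 151.65231715352516
[ 4.89780e+02 -4.30747e+02  5.58600e+01  8.06790e+01  2.26390e+01
  4.10000e-02  5.33600e+03]
t 3.45 at [ 0.5206 -0.5035  0.2505] [1.7999e+02 1.0000e-02 1.1252e+02] gap 0.0912 SHIFT [ 0.0791 -0.0006  0.0505] TURN [ 0.0001  0.0001 -0.0014]
t 3.45 at [ 0.5206 -0.5035  0.2505] [1.7999e+02 1.0000e-02 1.1252e+02] gap 0.0912 SHIFT [ 0.0791 -0.0006  0.2365] TURN [ 0.0001  0.0001 -0.0014]
```

```bash
python3 -m handwheel '[[[0.04,0,0.05],[0,0,0]],[[0.079,-0.0005,0.08],[0,0,-0.001]],[[0.079,-0.0005,0.13],[0,0,-0.001]],[[0.079,-0.0005,0.18],[0,0,-0.001]],[[0.079,-0.0005,0.22],[0,0,-0.001]],[[0.079,-0.0005,0.237],[0,0,-0.001]],[[0.079,-0.0005,0.237],[0,0,-0.001]],[[0.079,-0.0005,0.237],[0,0,-0.001]]]' 91
python3 -m handwheel '[[[0,0,0],[0,0,0]],[[0,0,0],[0,0,0]],[[0,0,0],[0,0,0]],[[0,0,0],[0,0,0]],[[0,0,0],[0,0,0]],[[0,0,0],[0,0,0]]]' 40 15
python3 -c "
from h import *
goto([.518,-.113,.15],93.2)"
```

```text
time: 4.25
tcp_pos: [0.4901, -0.4323, 0.0142]
tool_rot: [180.0, 0.1, 112.6]
ft_force: [-0.1, -0.2, 1.0]
finger_gap: 0.0913
grip_force: 0.0
time: 4.85
tcp_pos: [0.4895, -0.4324, 0.013]
tool_rot: [-180.0, 0.0, 112.5]
ft_force: [-0.2, -0.7, 0.8]
finger_gap: 0.046
grip_force: 0.0
t 4.85 at [ 0.4895 -0.4324  0.013 ] [-180.      0.    112.51] gap 0.046 SHIFT [ 0.2842  0.1486 -0.137 ] TURN [-0.      0.      0.2145]
```

Run:
```python
from h import *
from station import bot
s=bot.state();print(s['finger_gap'],s['grip_force'])
p,d=bot.camera('wrist');q,e=bot.camera('scene')
cv2.imwrite('pics/g1.png',np.hstack([cv2.resize(p,(400,300)),cv2.resize(q[230:380,300:500],(400,300))])[:,:,::-1])
```

```text
0.04603758509195759 0.0
```

View pics/g1.png

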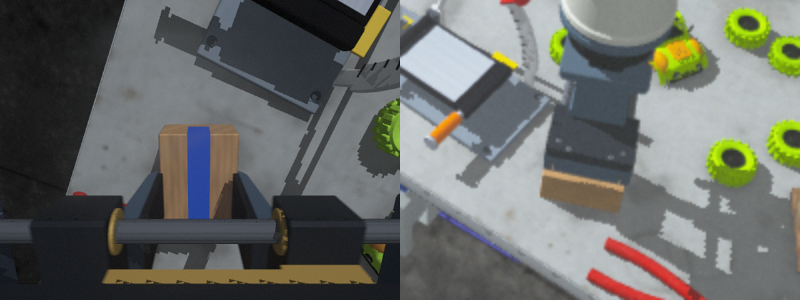

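The picture shows the carton between the fingers, with its top from (160,130) to (238,130). The reading of 46 mm doesn't fit that, so I let the fingers close further and check again.

```bash
python3 -m handwheel '[[[0,0,0],[0,0,0]],[[0,0,0],[0,0,0]],[[0,0,0],[0,0,0]]]' 40 15; python3 -m handwheel '[[[0,0,0],[0,0,0]],[[0,0,0],[0,0,0]],[[0,0,0],[0,0,0]]]' 30 15
python3 - <<'E'
from station import bot
s=bot.state();print(s['finger_gap'],s['grip_force'],s['ft_force'],s['joint_efforts'])
E
```

```text
time: 5.25
tcp_pos: [0.4895, -0.4325, 0.0129]
tool_rot: [-180.0, 0.0, 112.5]
ft_force: [-0.0, 0.7, 0.7]
finger_gap: 0.04
grip_force: 0.0
time: 5.55
tcp_pos: [0.4895, -0.4324, 0.0129]
tool_rot: [-180.0, 0.0, 112.5]
ft_force: [0.3, 0.3, 0.4]
finger_gap: 0.0298
grip_force: 0.0
0.029795933618881453 0.0 [0.28913047 0.34508779 0.42830564] [-8.20089990e-04 -9.76668406e+01 -2.94013363e+01 -5.78153034e-03
  8.59564100e-02  3.44305056e-05]
```

Run:
```python
from h import *
from station import bot
i=bot.camera_info('wrist');p,d=bot.camera('wrist');T=i['cam_to_world'];q,e=bot.camera('scene')
W=cloud(p,d,i['camera_matrix'],T)
cv2.imwrite('pics/g2.png',np.hstack([cv2.resize(p[160:460,120:520],(400,300)),cv2.resize(q[230:380,300:500],(400,300))])[:,:,::-1])
K=i['camera_matrix']
def proj(P):
    c=(np.array(P)-T[:3,3])@T[:3,:3]; return (K@(c/c[2]))[:2]
s=bot.state(); print(s['finger_gap'],'tcp px',proj(s['tcp_pos']))
for v in (215,240,260,300,330): print(v,[tuple(np.round(W[v,u],3)) for u in (240,290,316,345,395)])
```

```text
0.029913581371252045 tcp px [316.20319597 281.16541298]
215 [(np.float64(0.44), np.float64(-0.418), np.float64(0.0)), (np.float64(0.459), np.float64(-0.36), np.float64(0.223)), (np.float64(0.474), np.float64(-0.395), np.float64(0.041)), (np.float64(0.486), np.float64(-0.39), np.float64(0.039)), (np.float64(0.515), np.float64(-0.387), np.float64(0.002))]
240 [(np.float64(0.445), np.float64(-0.431), np.float64(0.001)), (np.float64(0.468), np.float64(-0.41), np.float64(0.04)), (np.float64(0.478), np.float64(-0.405), np.float64(0.04)), (np.float64(0.49), np.float64(-0.4), np.float64(0.041)), (np.float64(0.521), np.float64(-0.399), np.float64(-0.001))]
260 [(np.float64(0.449), np.float64(-0.442), np.float64(-0.0)), (np.float64(0.471), np.float64(-0.418), np.float64(0.042)), (np.float64(0.482), np.float64(-0.413), np.float64(0.042)), (np.float64(0.494), np.float64(-0.409), np.float64(0.04)), (np.float64(0.526), np.float64(-0.409), np.float64(0.001))]
300 [(np.float64(0.457), np.float64(-0.463), np.float64(0.0)), (np.float64(0.478), np.float64(-0.436), np.float64(0.04)), (np.float64(0.489), np.float64(-0.431), np.float64(0.042)), (np.float64(0.501), np.float64(-0.426), np.float64(0.04)), (np.float64(0.535), np.float64(-0.43), np.float64(0.002))]
330 [(np.float64(0.461), np.float64(-0.425), np.float64(0.103)), (np.float64(0.484), np.float64(-0.45), np.float64(0.041)), (np.float64(0.495), np.float64(-0.445), np.float64(0.04)), (np.float64(0.507), np.float64(-0.44), np.float64(0.04)), (np.float64(0.505), np.float64(-0.406), np.float64(0.104))]
```

View pics/g2.png

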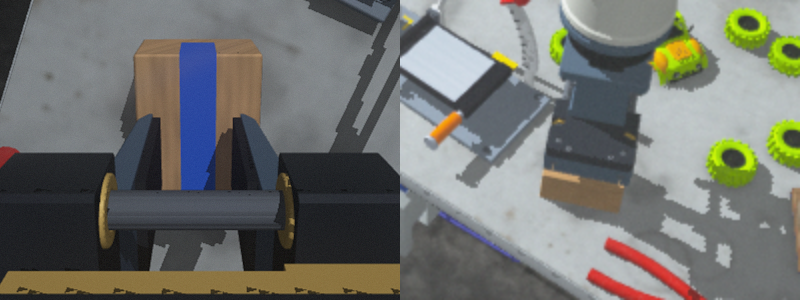

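Run:
```python
from h import *
from station import bot
i=bot.camera_info('wrist');p,d=bot.camera('wrist');T=i['cam_to_world'];W=cloud(p,d,i['camera_matrix'],T)
s=bot.state();R=Ro.from_euler('xyz',s['tool_rot'],degrees=True)
L=R.inv().apply((W-s['tcp_pos']).reshape(-1,3)).reshape(W.shape)
for u in (262,268,275,280,355,360,366):
  print(u,[(v,*np.round(L[v,u]*1000).astype(int),p[v,u].tolist()) for v in (272,278,284,292,300,308)])
```

```text
262 [(272, np.int64(15), np.int64(-24), np.int64(-28), [134, 109, 82]), (278, np.int64(18), np.int64(-22), np.int64(-44), [60, 73, 89]), (284, np.int64(18), np.int64(-21), np.int64(-51), [59, 72, 88]), (292, np.int64(18), np.int64(-20), np.int64(-60), [60, 67, 85]), (300, np.int64(18), np.int64(-19), np.int64(-68), [61, 72, 88]), (308, np.int64(18), np.int64(-18), np.int64(-73), [57, 64, 76])]
268 [(272, np.int64(15), np.int64(-22), np.int64(-27), [136, 109, 79]), (278, np.int64(18), np.int64(-20), np.int64(-44), [64, 75, 90]), (284, np.int64(18), np.int64(-19), np.int64(-52), [62, 74, 90]), (292, np.int64(17), np.int64(-18), np.int64(-57), [36, 39, 47]), (300, np.int64(17), np.int64(-18), np.int64(-64), [36, 35, 41]), (308, np.int64(17), np.int64(-17), np.int64(-72), [35, 35, 40])]
275 [(272, np.int64(15), np.int64(-18), np.int64(-28), [127, 103, 78]), (278, np.int64(17), np.int64(-17), np.int64(-41), [35, 37, 43]), (284, np.int64(17), np.int64(-16), np.int64(-48), [34, 34, 38]), (292, np.int64(16), np.int64(-16), np.int64(-55), [36, 35, 38]), (300, np.int64(17), np.int64(-15), np.i
[... 957 characters left out ...]
nt64(17), np.int64(18), np.int64(-41), [34, 35, 43]), (284, np.int64(16), np.int64(18), np.int64(-47), [38, 37, 42]), (292, np.int64(17), np.int64(17), np.int64(-57), [37, 33, 42]), (300, np.int64(16), np.int64(16), np.int64(-63), [35, 35, 40]), (308, np.int64(17), np.int64(15), np.int64(-71), [30, 31, 38])]
366 [(272, np.int64(15), np.int64(22), np.int64(-29), [139, 113, 86]), (278, np.int64(18), np.int64(20), np.int64(-45), [59, 70, 85]), (284, np.int64(18), np.int64(20), np.int64(-51), [60, 72, 89]), (292, np.int64(18), np.int64(18), np.int64(-60), [57, 66, 80]), (300, np.int64(17), np.int64(18), np.int64(-63), [32, 32, 39]), (308, np.int64(16), np.int64(17), np.int64(-70), [31, 29, 34])]
```

The depth image shows the real fingertips about 40 mm behind the reported TCP, above the carton. I open the fingers and measure that offset properly before lowering.

```bash
python3 -m handwheel '[[[0,0,0],[0,0,0]],[[0,0,0],[0,0,0]],[[0,0,0],[0,0,0]],[[0,0,0],[0,0,0]],[[0,0,0],[0,0,0]],[[0,0,0],[0,0,0]],[[0,0,0],[0,0,0]],[[0,0,0],[0,0,0]]]' 91
python3 - <<'E'
from h import *
from station import bot
i=bot.camera_info('wrist');p,d=bot.camera('wrist');T=i['cam_to_world'];W=cloud(p,d,i['camera_matrix'],T)
s=bot.state();R=Ro.from_euler('xyz',s['tool_rot'],degrees=True);print(s['finger_gap'],s['tcp_pos'])
L=R.inv().apply((W-s['tcp_pos']).reshape(-1,3)).reshape(W.shape)*1000
for sg in (-1,1):
  m=(d>0)&(abs(L[...,0])<22)&(sg*L[...,1]>40)&(sg*L[...,1]<62)&(L[...,2]>-70)&(L[...,2]<5)
  P=L[m];print(sg,m.sum(),np.percentile(P,[1,50,95,99],axis=0).round(1).tolist(), np.histogram(P[:,2],bins=np.arange(-70,10,5)))
E
```

```text
time: 6.5
tcp_pos: [0.4895, -0.4325, 0.013]
tool_rot: [180.0, 0.0, 112.5]
ft_force: [0.9, -0.0, -0.2]
finger_gap: 0.0901
grip_force: 0.0
0.09096292667311398 [ 0.48947934 -0.43244422  0.01293098]
-1 2114 [[-12.7, -54.1, -69.7], [12.0, -45.0, -55.4], [18.4, -44.6, -40.6], [18.6, -44.5, -39.2]] (array([375, 364, 348, 330, 329, 296,  72,   0,   0,   0,   0,   0,   0,
         0,   0]), array([-70, -65, -60, -55, -50, -45, -40, -35, -30, -25, -20, -15, -10,
        -5,   0,   5]))
1 2123 [[-12.6, 44.9, -69.8], [12.1, 45.3, -55.3], [18.3, 52.9, -40.7], [18.6, 54.4, -39.2]] (array([386, 360, 335, 349, 323, 296,  74,   0,   0,   0,   0,   0,   0,
         0,   0]), array([-70, -65, -60, -55, -50, -45, -40, -35, -30, -25, -20, -15, -10,
        -5,   0,   5]))
```

The tips end 39 mm above the reported TCP. From here I command reported z = wanted tip height − 0.039, and lower 40 mm while watching the force.

```bash
python3 -m handwheel '[[[0.0015,0,0.015],[0,0,0]],[[0.0015,0,0.03],[0,0,0]],[[0.0015,0,0.035],[0,0,0]],[[0.0015,0,0.039],[0,0,0]],[[0.0015,0,0.039],[0,0,0]]]'; python3 -m handwheel '[[[0,0,0],[0,0,0]],[[0,0,0],[0,0,0]],[[0,0,0],[0,0,0]],[[0,0,0],[0,0,0]],[[0,0,0],[0,0,0]],[[0,0,0],[0,0,0]],[[0,0,0],[0,0,0]]]' 40 15
python3 -c "
from h import *
goto([.518,-.113,.11],93.2)"
```

```text
time: 7.05
tcp_pos: [0.4888, -0.4309, -0.0265]
tool_rot: [-180.0, -0.0, 112.5]
ft_force: [-0.1, 0.6, -0.5]
finger_gap: 0.0909
grip_force: 0.0
time: 7.75
tcp_pos: [0.489, -0.4311, -0.0259]
tool_rot: [180.0, 0.0, 112.5]
ft_force: [0.2, 1.2, 4.4]
finger_gap: 0.0557
grip_force: 15.0
t 7.75 at [ 0.489  -0.4311 -0.0259] [1.7999e+02 1.0000e-02 1.1251e+02] gap 0.0557 SHIFT [ 0.2828  0.1486 -0.1359] TURN [1.000e-04 2.000e-04 2.146e-01]
```

```bash
python3 -m handwheel '[[[0,0,-0.02],[0,0,0]],[[0,0,-0.06],[0,0,0]],[[0,0,-0.11],[0,0,0]],[[0,0,-0.16],[0,0,0]],[[0.04,0.02,-0.206],[0,0,0.03]],[[0.283,0.1486,-0.206],[0,0,0.2146]],[[0.283,0.1486,-0.206],[0,0,0.2146]],[[0.283,0.1486,-0.206],[0,0,0.2146]],[[0.283,0.1486,-0.206],[0,0,0.2146]],[[0.283,0.1486,-0.206],[0,0,0.2146]]]'
python3 -c "
from h import *
goto([.518,-.1129,.0232],93.24)"
```

```text
time: 8.75
tcp_pos: [0.5141, -0.1471, 0.1787]
tool_rot: [-180.0, -0.0, 93.2]
ft_force: [0.7, -0.4, -1.3]
finger_gap: 0.0558
grip_force: 15.0
t 8.75 at [ 0.5141 -0.1471  0.1787] [-179.99   -0.     93.18] gap 0.0558 SHIFT [0.034  0.0058 0.1555] TURN [-0.0001 -0.     -0.0007]
```

```bash
python3 -m handwheel '[[[0.034,0.0058,0],[0,0,-0.0007]],[[0.034,0.0058,0.03],[0,0,-0.0007]],[[0.034,0.0058,0.08],[0,0,-0.0007]],[[0.034,0.0058,0.12],[0,0,-0.0007]],[[0.034,0.0058,0.12],[0,0,-0.0007]],[[0.034,0.0058,0.12],[0,0,-0.0007]],[[0.034,0.0058,0.12],[0,0,-0.0007]]]'
python3 - <<'E'
from h import *
from station import bot
for k in range(4): s=bot.state(); goto([.518,-.1129,.0232],93.24)
p,d=bot.camera('top');i=bot.camera_info('top');np.savez('pics/t2.npz',p=p,d=d,K=i['camera_matrix'],T=i['cam_to_world'])
E
```

```text
time: 9.45
tcp_pos: [0.5197, -0.1153, 0.0606]
tool_rot: [179.9, 0.1, 93.3]
ft_force: [-0.2, -0.4, -1.9]
finger_gap: 0.056
grip_force: 15.0
t 9.45 at [ 0.5197 -0.1153  0.0606] [1.7986e+02 6.0000e-02 9.3250e+01] gap 0.056 SHIFT [ 0.0026 -0.0016  0.0374] TURN [0.0016 0.0007 0.0002]
t 9.45 at [ 0.5197 -0.1153  0.0606] [1.7986e+02 6.0000e-02 9.3250e+01] gap 0.056 SHIFT [ 0.0026 -0.0016  0.0374] TURN [0.0016 0.0007 0.0002]
t 9.45 at [ 0.5197 -0.1153  0.0606] [1.7986e+02 6.0000e-02 9.3250e+01] gap 0.056 SHIFT [ 0.0026 -0.0016  0.0374] TURN [0.0016 0.0007 0.0002]
t 9.45 at [ 0.5197 -0.1153  0.0606] [1.7986e+02 6.0000e-02 9.3250e+01] gap 0.056 SHIFT [ 0.0026 -0.0016  0.0374] TURN [0.0016 0.0007 0.0002]
```

```bash
python3 -m handwheel '[[[0.0026,-0.0016,0.03],[0,0,0]],[[0.0026,-0.0016,0.03],[0,0,0]],[[0.0026,-0.0016,0.03],[0,0,0]],[[0.0026,-0.0016,0.03],[0,0,0]]]'
python3 - <<'E'
from h import *
from station import bot
goto([.518,-.1129,.0232],93.24)
p,d=bot.camera('top');p,d=bot.camera('top')
goto([.518,-.1129,.0232],93.24)
E
```

```text
time: 9.9
tcp_pos: [0.5175, -0.1127, 0.0301]
tool_rot: [179.9, 0.0, 93.3]
ft_force: [1.1, 0.1, -1.1]
finger_gap: 0.0559
grip_force: 15.0
t 9.9 at [ 0.5175 -0.1127  0.0301] [1.799e+02 4.000e-02 9.326e+01] gap 0.0559 SHIFT [-0.0002  0.0005  0.0069] TURN [0.0011 0.0004 0.0002]
t 10.0 at [ 0.5174 -0.1127  0.0298] [1.7991e+02 4.0000e-02 9.3260e+01] gap 0.0559 SHIFT [-0.0003  0.0006  0.0066] TURN [0.0011 0.0005 0.0002]
```

```bash
python3 -m handwheel '[[[-0.0003,0.0006,0.004],[0.001,0,0]],[[-0.0003,0.0006,0.0065],[0.001,0,0]],[[-0.0003,0.0006,0.0073],[0.001,0,0]],[[-0.0003,0.0006,0.0073],[0.001,0,0]],[[-0.0003,0.0006,0.0073],[0.001,0,0]]]'
python3 -c "
from h import *
goto([.518,-.1129,.0232],93.24)"
```

```text
time: 10.5
tcp_pos: [0.5175, -0.1127, 0.0217]
tool_rot: [-179.9, 0.0, 93.3]
ft_force: [-0.8, -0.3, 8.9]
finger_gap: 0.0558
grip_force: 15.0
t 10.5 at [ 0.5175 -0.1127  0.0217] [-1.7994e+02  2.0000e-02  9.3260e+01] gap 0.0558 SHIFT [-0.0002  0.0005 -0.0015] TURN [-0.0007  0.0002  0.0002]
```

```bash
python3 -m handwheel '[[[0,0,0],[0,0,0]],[[0,0,0],[0,0,0]],[[0,0,0],[0,0,0]],[[0,0,0],[0,0,0]],[[0,0,-0.02],[0,0,0]],[[0,0,-0.06],[0,0,0]],[[0,0,-0.11],[0,0,0]],[[-0.02,0,-0.155],[0,0,0]],[[-0.06,0,-0.19],[0,0,0]],[[-0.08,0,-0.19],[0,0,0]]]' 85
python3 -m handwheel '[[[0,0,0],[0,0,0]],[[0,0,0],[0,0,0]],[[0,0,0],[0,0,0]]]'
cat > col.py <<'E'
from h import *
from station import bot
import sys
np.set_printoptions(precision=2,suppress=True)
i=bot.camera_info('wrist');p,d=bot.camera('wrist');K=i['camera_matrix'];T=i['cam_to_world'];np.savez('pics/%s.npz'%sys.argv[1],p=p,d=d,K=K,T=T);W=cloud(p,d,K,T)
cv2.imwrite('pics/%s.png'%sys.argv[1],p[:,:,::-1])
z=float(sys.argv[2]); c=np.array([.518,-.113,z])
q=(c-T[:3,3])@T[:3,:3];u,v=(K@(q/q[2]))[:2].astype(int);print('px',u,v)
print(np.round(topface(p,d,K,T,(u-90,max(0,v-90),u+90,v+90),z),2))
E
python3 col.py w4 .088
```

```text
time: 11.5
tcp_pos: [0.5242, -0.1952, 0.2161]
tool_rot: [179.7, 0.2, 93.3]
ft_force: [0.8, 0.2, -0.6]
finger_gap: 0.0851
grip_force: 0.0
time: 11.8
tcp_pos: [0.5216, -0.1915, 0.2106]
tool_rot: [-179.8, -0.1, 93.3]
ft_force: [-0.2, 0.3, -0.5]
finger_gap: 0.0849
grip_force: 0.0
px 318 122
[ 517.58 -112.81   55.82   80.11    3.24    0.09 8486.  ]
```

View pics/w4.png

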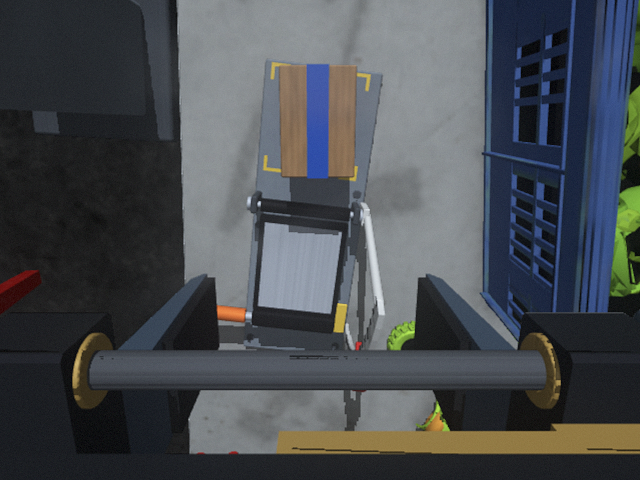

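The blue carton reads (517.6, −112.8, 3.24°) against plain at (518.0, −112.9, 3.24°), so they are flush. On to the red carton.

```bash
python3 -c "
from h import *
goto([.4317,.046,.21],74.5)"
```

```text
t 11.85 at [ 0.5217 -0.1914  0.2107] [-1.7984e+02 -5.0000e-02  9.3300e+01] gap 0.0851 SHIFT [ 0.2422 -0.0761  0.0011] TURN [-0.0019 -0.0003  0.2089]
```

```bash
python3 -m handwheel '[[[0.242,-0.076,0],[0,0,0.209]],[[0.242,-0.076,0],[0,0,0.209]],[[0.242,-0.076,0],[0,0,0.209]],[[0.242,-0.076,0],[0,0,0.209]],[[0.242,-0.076,0],[0,0,0.209]],[[0.242,-0.076,0],[0,0,0.209]],[[0.242,-0.076,0],[0,0,0.209]],[[0.242,-0.076,0],[0,0,0.209]]]' 91
python3 - <<'E'
from h import *
from station import bot
i=bot.camera_info('wrist');p,d=bot.camera('wrist');K=i['camera_matrix'];T=i['cam_to_world']
q=(np.array([.453,.123,.04])-T[:3,3])@T[:3,:3];u,v=(K@(q/q[2]))[:2].astype(int);print(u,v)
r=topface(p,d,K,T,(u-80,max(0,v-80),u+80,v+80),.04);print(np.round(r,2))
goto([r[0]/1000,r[1]/1000,-.0265],90+r[4])
E
```

```text
time: 12.65
tcp_pos: [0.4327, 0.0446, 0.2114]
tool_rot: [-179.9, 0.0, 74.5]
ft_force: [-0.1, 0.0, 0.1]
finger_gap: 0.0911
grip_force: 0.0
315 119
[ 4.5386e+02  1.2302e+02  5.5850e+01  8.0130e+01 -1.5520e+01  4.0000e-02
  6.5410e+03]
t 12.7 at [0.4329 0.0442 0.2113] [-1.7992e+02  4.0000e-02  7.4430e+01] gap 0.0908 SHIFT [ 0.0817 -0.0006  0.2378] TURN [-0.0009  0.0005 -0.0005]
```

```bash
python3 -m handwheel '[[[0.04,-0.0006,0.04],[0,0,0]],[[0.0817,-0.0006,0.08],[0,0,0]],[[0.0817,-0.0006,0.13],[0,0,0]],[[0.0817,-0.0006,0.17],[0,0,0]],[[0.0817,-0.0006,0.2],[0,0,0]],[[0.0817,-0.0006,0.225],[0,0,0]],[[0.0817,-0.0006,0.237],[0,0,0]],[[0.0817,-0.0006,0.237],[0,0,0]],[[0.0817,-0.0006,0.237],[0,0,0]],[[0.0817,-0.0006,0.237],[0,0,0]]]'
python3 -c "
from h import *
goto([.4539,.1230,-.0265],74.48)"
```

```text
time: 13.7
tcp_pos: [0.4543, 0.1233, -0.0249]
tool_rot: [-180.0, 0.0, 74.4]
ft_force: [0.6, 0.3, 0.7]
finger_gap: 0.0912
grip_force: 0.0
t 13.7 at [ 0.4543  0.1233 -0.0249] [-179.98    0.     74.41] gap 0.0912 SHIFT [-0.0004 -0.0003  0.0016] TURN [-0.0002  0.     -0.0008]
```

```bash
python3 -m handwheel '[[[-0.0004,-0.0003,0.001],[0,0,-0.0008]],[[-0.0004,-0.0003,0.001],[0,0,-0.0008]],[[-0.0004,-0.0003,0.001],[0,0,-0.0008]],[[-0.0004,-0.0003,0.001],[0,0,-0.0008]],[[-0.0004,-0.0003,0.001],[0,0,-0.0008]],[[-0.0004,-0.0003,0.001],[0,0,-0.0008]],[[-0.0004,-0.0003,0.001],[0,0,-0.0008]]]' 40 15
python3 -c "
from h import *
goto([.5178,-.1128,.13],93.24)"
```

```text
time: 14.4
tcp_pos: [0.4531, 0.1234, -0.0265]
tool_rot: [-179.9, 0.0, 74.5]
ft_force: [-0.4, -0.1, 5.0]
finger_gap: 0.0565
grip_force: 15.0
t 14.4 at [ 0.4531  0.1234 -0.0265] [-1.7993e+02  2.0000e-02  7.4530e+01] gap 0.0565 SHIFT [-0.2105  0.1252 -0.1565] TURN [-8.000e-04  1.000e-04 -2.079e-01]
```

```bash
python3 -m handwheel '[[[0,0,-0.02],[0,0,0]],[[0,0,-0.06],[0,0,0]],[[0,0,-0.11],[0,0,0]],[[-0.02,0.012,-0.15],[0,0,-0.02]],[[-0.21,0.125,-0.157],[0,0,-0.208]],[[-0.21,0.125,-0.157],[0,0,-0.208]],[[-0.21,0.125,-0.157],[0,0,-0.208]],[[-0.21,0.125,-0.157],[0,0,-0.208]],[[-0.21,0.125,-0.157],[0,0,-0.208]],[[-0.21,0.125,-0.157],[0,0,-0.208]]]'
python3 -m handwheel '[[[0,0,0],[0,0,0]],[[0,0,0],[0,0,0]],[[0,0,0],[0,0,0]],[[0,0,0],[0,0,0]]]'
python3 -c "
from h import *
goto([.5178,-.1130,.07],93.24)"
```

```text
time: 15.4
tcp_pos: [0.5189, -0.1167, 0.1302]
tool_rot: [-180.0, 0.1, 93.0]
ft_force: [0.6, 0.9, -2.0]
finger_gap: 0.0555
grip_force: 15.0
time: 15.8
tcp_pos: [0.5175, -0.1114, 0.1303]
tool_rot: [-179.9, -0.0, 93.3]
ft_force: [-0.0, 0.9, -1.9]
finger_gap: 0.0559
grip_force: 15.0
t 15.8 at [ 0.5175 -0.1114  0.1303] [-1.799e+02 -1.000e-02  9.331e+01] gap 0.0559 SHIFT [-0.0016  0.0004  0.0603] TURN [-0.0012 -0.0001  0.0008]
```

```bash
python3 -m handwheel '[[[-0.0016,0.0004,0.03],[-0.001,0,0.0005]],[[-0.0016,0.0004,0.055],[-0.001,0,0.0005]],[[-0.0016,0.0004,0.06],[-0.001,0,0.0005]],[[-0.0016,0.0004,0.06],[-0.001,0,0.0005]],[[-0.0016,0.0004,0.06],[-0.001,0,0.0005]],[[-0.0016,0.0004,0.06],[-0.001,0,0.0005]]]'
python3 -c "
from h import *
goto([.5178,-.1130,.0625],93.24)"
```

```text
time: 16.4
tcp_pos: [0.5189, -0.1141, 0.0715]
tool_rot: [179.9, 0.0, 93.2]
ft_force: [-0.1, -0.1, -1.0]
finger_gap: 0.0556
grip_force: 15.0
t 16.4 at [ 0.5189 -0.1141  0.0715] [1.799e+02 4.000e-02 9.320e+01] gap 0.0556 SHIFT [ 0.0011 -0.001   0.009 ] TURN [ 0.0011  0.0005 -0.0004]
```

```bash
for k in 1 2 3; do python3 -m handwheel '[[[0,0,0],[0,0,0]],[[0,0,0],[0,0,0]]]' | grep -E "tcp_pos|tool_rot"; done
python3 -c "
from h import *
goto([.5178,-.1130,.0625],93.24)"
```

```text
tcp_pos: [0.5184, -0.114, 0.0709]
tool_rot: [180.0, 0.0, 93.2]
tcp_pos: [0.5181, -0.114, 0.0705]
tool_rot: [180.0, 0.0, 93.2]
tcp_pos: [0.5181, -0.1139, 0.0703]
tool_rot: [-180.0, 0.0, 93.2]
t 17.0 at [ 0.5181 -0.1139  0.0703] [-180.     0.    93.2] gap 0.0559 SHIFT [ 0.001  -0.0002  0.0078] TURN [-0.      0.     -0.0005]
```

```bash
python3 -m handwheel '[[[0.001,-0.0003,0.003],[0,0,-0.0005]],[[0.001,-0.0003,0.006],[0,0,-0.0005]],[[0.001,-0.0003,0.0075],[0,0,-0.0005]],[[0.001,-0.0003,0.0085],[0,0,-0.0005]],[[0.001,-0.0003,0.0085],[0,0,-0.0005]],[[0.001,-0.0003,0.0085],[0,0,-0.0005]]]'
python3 -c "
from h import *
goto([.5178,-.1130,.0625],93.24)"
```

```text
time: 17.6
tcp_pos: [0.5177, -0.113, 0.0618]
tool_rot: [180.0, 0.0, 93.2]
ft_force: [0.1, 0.3, -1.1]
finger_gap: 0.0557
grip_force: 15.0
t 17.6 at [ 0.5177 -0.113   0.0618] [180.     0.    93.24] gap 0.0557 SHIFT [-0.      0.0001 -0.0007] TURN [ 0.  0. -0.]
```

Well aligned but not yet in contact (−1.1 N is its weight), so I lower about 1 mm more.

```bash
python3 -m handwheel '[[[0,0,0.0006],[0,0,0]],[[0,0,0.0012],[0,0,0]],[[0,0,0.0012],[0,0,0]]]'|grep -E "pos|force"
python3 -m handwheel '[[[0,0,0],[0,0,0]],[[0,0,0],[0,0,0]]]'|grep -E "pos|force"
```

```text
tcp_pos: [0.5179, -0.113, 0.0614]
ft_force: [-3.9, 1.3, 14.3]
grip_force: 15.0
tcp_pos: [0.5179, -0.113, 0.0614]
ft_force: [-3.7, 0.9, 13.6]
grip_force: 15.0
```

```bash
python3 -m handwheel '[[[0,0,-0.0006],[0,0,0]],[[0,0,-0.0006],[0,0,0]]]'|grep -E "pos|force"; python3 -m handwheel '[[[0,0,0],[0,0,0]],[[0,0,0],[0,0,0]],[[0,0,0],[0,0,0]],[[0,0,0],[0,0,0]],[[0,0,-0.02],[0,0,0]],[[0,0,-0.06],[0,0,0]],[[0,0,-0.11],[0,0,0]],[[-0.03,0,-0.15],[0,0,0]],[[-0.08,0,-0.15],[0,0,0]],[[-0.08,0,-0.15],[0,0,0]]]' 85
python3 -m handwheel '[[[0,0,0],[0,0,0]],[[0,0,0],[0,0,0]],[[0,0,0],[0,0,0]]]'
python3 col.py w5 .128; python3 -c "
from h import *
B=load('pics/w4.npz');p,d,K,T=load('pics/w5.npz');W=cloud(p,d,K,T)
h=cv2.cvtColor(p,cv2.COLOR_RGB2HSV)
m=(W[...,2]>.09)&(W[...,2]<.16)&(d>0)&(h[...,0]<6)&(h[...,1]>140)&(W[...,1]<-.22);print('mark',m.sum(),W[m].mean(0),W[m].min(0),W[m].max(0)) if m.any() else print('no mark')
goto([0.44,-.294,.14],-3.4)"
```

```text
tcp_pos: [0.5178, -0.113, 0.0614]
ft_force: [-1.6, 1.2, 6.8]
grip_force: 15.0
time: 19.3
tcp_pos: [0.5233, -0.1978, 0.2126]
tool_rot: [179.8, 0.2, 93.1]
ft_force: [0.2, 1.7, -0.8]
finger_gap: 0.0849
grip_force: 0.0
time: 19.6
tcp_pos: [0.522, -0.1918, 0.2109]
tool_rot: [-180.0, -0.0, 93.3]
ft_force: [-0.2, -0.1, 0.6]
finger_gap: 0.085
grip_force: 0.0
px 317 122
[  517.82  -113.24    55.81    79.87     3.24     0.13 10951.  ]
mark 38 [ 0.55875624 -0.27869062  0.11501507] [ 0.55721468 -0.28219995  0.11232741] [ 0.56117159 -0.27543268  0.12041286]
t 19.65 at [ 0.5221 -0.1919  0.2109] [-1.7996e+02 -2.0000e-02  9.3310e+01] gap 0.0848 SHIFT [-0.0973 -0.0878  0.0709] TURN [-5.0000e-04  1.0000e-04  1.0745e+00]
```

Red reads (517.8, −113.2, 3.24°), so it is flush. Now the mark angle from all views.

Run:
```python
from h import *
np.set_printoptions(precision=1,suppress=True)
th=np.radians(-3.4);R=np.array([[np.cos(th),-np.sin(th)],[np.sin(th),np.cos(th)]]);O=np.array([516.8,-113.4])
for n in ('top0','scene0','w3','w5'):
    p,d,K,T=load('pics/%s.npz'%n);W=cloud(p,d,K,T)*1000;h=cv2.cvtColor(p,cv2.COLOR_RGB2HSV)
    S=np.concatenate([(W[...,:2]-O)@R,W[...,2:]],-1)
    m=(d>0)&((h[...,0]<7)|(h[...,0]>174))&(h[...,1]>120)&(abs(S[...,0]-56)<15)&(S[...,1]<-95)&(S[...,1]>-240)&(S[...,2]>40)&(S[...,2]<190)
    if not m.any(): print(n,'none'); continue
    P=S[m];y=-(P[:,1]+75);z=P[:,2]-36;r=np.hypot(y,z);a=np.degrees(np.arctan2(z,y))
    print(n,len(P),'x',np.median(P[:,0]),'r',np.percentile(r,[2,50,98]),'ang med',np.median(a),'mean r*',[ (round(np.median(a[(r>=lo)&(r<lo+10)]),1),((r>=lo)&(r<lo+10)).sum()) for lo in range(100,160,10) if ((r>=lo)&(r<lo+10)).any()])
    # ray onto x=56 plane
    v,u=np.nonzero(m);o,q=ray(K,T,np.c_[u,v]);nrm=np.r_[R[:,0],0];c=np.r_[(O+R@[56,0])/1000,0]
    X=(o+q*((c-o)@nrm/(q@nrm))[:,None])*1000;y=-((X[:,:2]-O)@R)[:,1]-75;z=X[:,2]-36
    print('   plane: centroid',y.mean(),z.mean(),np.degrees(np.arctan2(z.mean(),y.mean())),np.hypot(y,z).min(),np.hypot(y,z).max())
    my=(d>0)&(h[...,0]>=22)&(h[...,0]<=34)&(h[...,1]>140)&(abs(S[...,0]-45)<12)&(abs(S[...,1]+188)<18)&(S[...,2]>25)
    print('   yellow',my.sum(),S[my].mean(0) if my.any() else '', S[my].min(0) if my.any() else '',S[my].max(0) if my.any() else '')
```

```text
top0 48 x 52.776974774364916 r [118.9 145.  152.5] ang med 42.545201499981744 mean r* [(np.float64(41.0), np.int64(3)), (np.float64(41.1), np.int64(9)), (np.float64(41.7), np.int64(5)), (np.float64(42.9), np.int64(22)), (np.float64(42.5), np.int64(9))]
   plane: centroid 104.95719859690894 80.3475031038023 37.43500865750217 105.08421197272514 160.3426113117492
   yellow 41 [  43.1 -180.7   37.6] [  37.4 -190.6   30.8] [  48.7 -171.8   45.6]
scene0 48 x 51.38125544785996 r [117.6 148.1 153.6] ang med 41.387890568909455 mean r* [(np.float64(41.1), np.int64(2)), (np.float64(41.7), np.int64(5)), (np.float64(41.1), np.int64(3)), (np.float64(41.1), np.int64(20)), (np.float64(41.9), np.int64(18))]
   plane: centroid 105.03253614220101 90.13896592468437 40.63620676944123 108.95522641821896 154.153756938725
   yellow 31 [  43.9 -181.5   37.5] [  38.  -191.6   33.2] [  48.1 -171.9   40.8]
w3 none
w5 41 x 51.73331609436786 r [115.1 117.8 127.8] ang med 41.995231957962524 mean r* [(np.float64(42.1), np.int64(32)), (np.float64(41.9), np.int64(8)), (np.float64(41.2), np.int64(1))]
   plane: centroid 101.59720617346086 54.55616114339976 28.235124994367418 111.66028800617038 153.04767514024505
   yellow 198 [  43.1 -180.9   38.1] [  37.9 -191.4   36. ] [  48.1 -170.2   41.1]
```

```bash
python3 -m handwheel '[[[-0.097,-0.088,0],[0,0,1]],[[-0.097,-0.088,0],[0,0,1]],[[-0.097,-0.088,0],[0,0,1]],[[-0.097,-0.088,0],[0,0,1]],[[-0.097,-0.088,0],[0,0,1]],[[-0.097,-0.088,0],[0,0,1]],[[-0.097,-0.088,0.03],[0,0,1]],[[-0.097,-0.088,0.07],[0,0,1]],[[-0.097,-0.088,0.1],[0,0,1]],[[-0.097,-0.088,0.1],[0,0,1]]]' 45
python3 -m handwheel '[[[0,0,0],[0,0,0.05]],[[0,0,0],[0,0,0.0745]],[[0,0,0],[0,0,0.0745]],[[0,0,0],[0,0,0.0745]]]'
python3 -c "
from h import *
goto([0.439,-.294,-.022],-3.4)"
```

```text
time: 20.65
tcp_pos: [0.438, -0.2923, 0.1076]
tool_rot: [-179.7, 0.2, 7.0]
ft_force: [0.6, 0.2, 1.3]
finger_gap: 0.0453
grip_force: 0.0
time: 21.05
tcp_pos: [0.44, -0.2942, 0.1112]
tool_rot: [-180.0, 0.0, 0.7]
ft_force: [-0.5, -0.5, -0.3]
finger_gap: 0.0452
grip_force: 0.0
t 21.05 at [ 0.44   -0.2942  0.1112] [-179.99    0.      0.71] gap 0.0452 SHIFT [-0.001  -0.0002  0.1332] TURN [-0.0001  0.0001  0.0457]
```

```bash
python3 -m handwheel '[[[-0.001,-0.0002,0.03],[0,0,0.046]],[[-0.001,-0.0002,0.06],[0,0,0.046]],[[-0.001,-0.0002,0.07],[0,0,0.046]],[[-0.001,-0.0002,0.07],[0,0,0.046]],[[-0.001,-0.0002,0.07],[0,0,0.046]]]'
python3 - <<'E'
from h import *
from station import bot
i=bot.camera_info('wrist');p,d=bot.camera('wrist');W=cloud(p,d,i['camera_matrix'],i['cam_to_world']);h=cv2.cvtColor(p,cv2.COLOR_RGB2HSV)
s=bot.state();R=Ro.from_euler('xyz',s['tool_rot'],degrees=True)
m=(d>0)&(h[...,0]>=5)&(h[...,0]<=18)&(h[...,1]>150)&(W[...,2]>.02)&(W[...,2]<.06)&(abs(W[...,0]-.44)<.04)&(abs(W[...,1]+.294)<.04)
P=W[m];print(m.sum(),P.mean(0),P.min(0),P.max(0));top=P[P[:,2]>P[:,2].max()-.005];print(rect(top[:,:2]))
goto([0.439,-.294,-.022],-3.4)
E
```

```text
time: 21.55
tcp_pos: [0.4393, -0.2947, 0.0421]
tool_rot: [180.0, -0.0, -3.5]
ft_force: [0.4, 0.1, 0.0]
finger_gap: 0.0446
grip_force: 0.0
1676 [ 0.44054732 -0.29428818  0.04217512] [ 0.41868265 -0.30191739  0.03584921] [ 0.45864239 -0.2869043   0.0451606 ]
(439.7911071777344, -294.6752624511719, 12.358230590820312, 37.74658203125, 86.06126403808594)
t 21.6 at [ 0.4395 -0.2949  0.0424] [ 1.7995e+02 -7.0000e-02 -3.5200e+00] gap 0.0448 SHIFT [-0.0006 -0.0009  0.0644] TURN [ 0.0006 -0.0008 -0.0013]
```

```bash
python3 -m handwheel '[[[-0.0005,-0.0004,0.025],[0,0,0]],[[-0.0005,-0.0004,0.05],[0,0,0]],[[-0.0005,-0.0004,0.063],[0,0,0]],[[-0.0005,-0.0004,0.063],[0,0,0]],[[-0.0005,-0.0004,0.063],[0,0,0]]]'
python3 -m handwheel '[[[0,0,0],[0,0,0]],[[0,0,0],[0,0,0]],[[0,0,0],[0,0,0]],[[0,0,0],[0,0,0]],[[0,0,0],[0,0,0]],[[0,0,0],[0,0,0]]]' 5 20
python3 - <<'E'
from h import *
goto([.439,-.294,-.022],-3.4)
# arc table: handle displacement for angles, stand frame -> tool (x tool=stand x, y tool=-stand y, z down)
for a in (6,12,18,24,30,36,41.7):
    r=np.radians(a); print(a,'tool y',round(-.110*(1-np.cos(r)),4),'tool z',round(-.110*np.sin(r),4))
E
```

```text
time: 22.1
tcp_pos: [0.4388, -0.2944, -0.0209]
tool_rot: [180.0, -0.0, -3.5]
ft_force: [0.9, -1.0, -0.8]
finger_gap: 0.0455
grip_force: 0.0
time: 22.7
tcp_pos: [0.4386, -0.2949, -0.0215]
tool_rot: [179.9, -0.0, -3.5]
ft_force: [-3.0, -4.8, 1.3]
finger_gap: 0.0138
grip_force: 20.0
t 22.7 at [ 0.4386 -0.2949 -0.0215] [ 1.7993e+02 -3.0000e-02 -3.5400e+00] gap 0.0138 SHIFT [ 0.0004 -0.0009  0.0005] TURN [ 0.0008 -0.0004 -0.0015]
6 tool y -0.0006 tool z -0.0115
12 tool y -0.0024 tool z -0.0229
18 tool y -0.0054 tool z -0.034
24 tool y -0.0095 tool z -0.0447
30 tool y -0.0147 tool z -0.055
36 tool y -0.021 tool z -0.0647
41.7 tool y -0.0279 tool z -0.0732
```

Gripped, at 13.8 mm opening. I raise it along the arc to about 36° and then to 41.7°, a few rows per step.

```bash
python3 -m handwheel '[[[0,-0.0003,-0.006],[0,0,0]],[[0,-0.0006,-0.0115],[0,0,0]],[[0,-0.0024,-0.0229],[0,0,0]],[[0,-0.0054,-0.034],[0,0,0]],[[0,-0.0095,-0.0447],[0,0,0]],[[0,-0.0147,-0.055],[0,0,0]],[[0,-0.021,-0.0647],[0,0,0]],[[0,-0.0279,-0.0732],[0,0,0]],[[0,-0.0279,-0.0732],[0,0,0]],[[0,-0.0279,-0.0732],[0,0,0]]]'
python3 -m handwheel '[[[0,0,0],[0,0,0]],[[0,0,0],[0,0,0]],[[0,0,0],[0,0,0]]]'
cat > ang.py <<'E'
from h import *
from station import bot
import sys
np.set_printoptions(precision=1,suppress=True)
th=np.radians(-3.4);R=np.array([[np.cos(th),-np.sin(th)],[np.sin(th),np.cos(th)]]);O=np.array([516.8,-113.4])
H=np.r_[O+R@[-65,-75],36]; s=bot.state(); v=s['tcp_pos']*1000-H; yy=v[:2]@R[:,1]; zz=v[2]+39+19
print('handle est: dy',-yy,'dz',zz,'r',np.hypot(yy,zz),'ang',np.degrees(np.arctan2(zz,-yy)))
for n in ('scene','top'):
    i=bot.camera_info(n);p,d=bot.camera(n);K,T=i['camera_matrix'],i['cam_to_world'];W=cloud(p,d,K,T)*1000;h=cv2.cvtColor(p,cv2.COLOR_RGB2HSV)
    S=np.concatenate([(W[...,:2]-O)@R,W[...,2:]],-1);reg=(d>0)&(S[...,1]<-95)&(S[...,1]>-240)&(S[...,2]>60)&(S[...,2]<190)&(S[...,0]>30)&(S[...,0]<72)
    for l,m in (('red',reg&((h[...,0]<7)|(h[...,0]>174))&(h[...,1]>120)),('yellow',reg&(h[...,0]>=20)&(h[...,0]<=34)&(h[...,1]>120))):
        P=S[m]
        if len(P): y=-(P[:,1]+75);z=P[:,2]-36;r=np.hypot(y,z);a=np.degrees(np.arctan2(z,y));print(n,l,len(P),P.mean(0),'r',np.percentile(r,[2,50,98]),'ang',np.median(a),a.min(),a.max())
    if n=='scene': cv2.imwrite('pics/%s.png'%sys.argv[1],cv2.resize(p[170:290,270:430],(800,600),interpolation=2)[:,:,::-1])
E
python3 ang.py m1
```

```text
time: 23.7
tcp_pos: [0.4402, -0.2667, 0.052]
tool_rot: [179.9, -0.0, -3.5]
ft_force: [-4.5, -7.6, 4.7]
finger_gap: 0.0129
grip_force: 20.0
time: 24.0
tcp_pos: [0.4402, -0.267, 0.0518]
tool_rot: [179.9, -0.0, -3.5]
ft_force: [-3.6, -6.9, 5.4]
finger_gap: 0.0137
grip_force: 20.0
handle est: dy 82.82370781269947 dz 73.75045309253989 r 110.90038731762094 ang 41.68349831374424
scene red 47 [  51.6 -182.8  131.8] r [118.8 147.4 154.5] ang 41.58282147497247 39.26271897539683 43.24531805596463
scene yellow 14 [  43.8 -155.7  110. ] r [ 92.7 111.6 121.5] ang 42.410457712579486 41.81330046952938 44.83875522007078
```

View pics/m1.png

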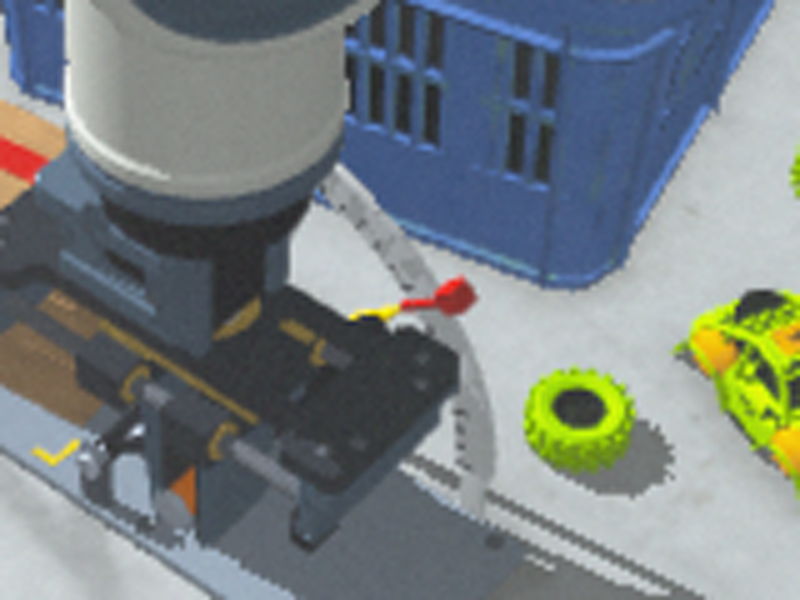

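The pointer tip, at crop (398,311), sits right at the inner end of the red mark at (405,305). I check the mark angle by two-view triangulation, using the flat pointer as zero reference.

Run:
```python
from h import *
np.set_printoptions(precision=2,suppress=True)
th=np.radians(-3.4);R=np.array([[np.cos(th),-np.sin(th)],[np.sin(th),np.cos(th)]]);O=np.array([516.8,-113.4])
I={n:load('pics/%s.npz'%n) for n in ('top0','scene0')}
def masks(n):
    p,d,K,T=I[n];W=cloud(p,d,K,T)*1000;h=cv2.cvtColor(p,cv2.COLOR_RGB2HSV);S=np.concatenate([(W[...,:2]-O)@R,W[...,2:]],-1)
    x0,y0,x1,y1={'top0':(365,218,395,236),'scene0':(340,220,372,238)}[n];w=np.zeros((480,640),bool);w[y0:y1,x0:x1]=1
    red=w&((h[...,0]<8)|(h[...,0]>172))&(h[...,1]>90)&(p[...,0]>90)
    yel=(d>0)&(h[...,0]>=20)&(h[...,0]<=36)&(h[...,1]>110)&(abs(S[...,0]-45)<14)&(abs(S[...,1]+185)<20)&(S[...,2]>25)
    return red,yel
def tri(px):
    A=[];b=[]
    for n,uv in px.items():
        o,r=ray(I[n][2],I[n][3],uv);r=r[0]/np.linalg.norm(r[0]);M=np.eye(3)-np.outer(r,r);A.append(M);b.append(M@o)
    X=np.linalg.lstsq(np.vstack(A),np.hstack(b),rcond=None)[0]*1000
    res=[np.linalg.norm(M@(X/1000)-c)*1000 for M,c in zip(A,b)]
    s=np.r_[(X[:2]-O)@R,X[2]];y=-(s[1]+75);z=s[2]-36;return s,'r',round(np.hypot(y,z),1),'ang',round(np.degrees(np.arctan2(z,y)),2),'res',np.round(res,1)
M={n:masks(n) for n in I}
for k,l in ((0,'red'),(1,'yellow')):
    c={n:[np.nonzero(M[n][k])[1].mean(),np.nonzero(M[n][k])[0].mean()] for n in I};print(l,{n:(M[n][k].sum(),np.round(c[n],1)) for n in I},tri(c))
for n in I: # red ends along principal axis
    v,u=np.nonzero(M[n][0]);print(n,'u',u.min(),u.max(),'v',v.min(),v.max(),[(x,round(v[u==x].mean(),1),(u==x).sum()) for x in np.unique(u)])
```

```text
red {'top0': (np.int64(50), array([380.1, 227.2])), 'scene0': (np.int64(57), array([358.5, 229.2]))} (array([  54.46, -179.68,  126.56]), 'r', np.float64(138.4), 'ang', np.float64(40.86), 'res', array([0.6, 0.6]))
yellow {'top0': (np.int64(56), array([376., 239.])), 'scene0': (np.int64(44), array([352.2, 260. ]))} (array([  42.95, -178.91,   38.44]), 'r', np.float64(103.9), 'ang', np.float64(1.35), 'res', array([0.1, 0.1]))
top0 u 372 385 v 224 229 [(np.int64(372), np.float64(228.5), np.int64(2)), (np.int64(373), np.float64(228.5), np.int64(2)), (np.int64(374), np.float64(228.5), np.int64(2)), (np.int64(375), np.float64(228.5), np.int64(2)), (np.int64(376), np.float64(228.5), np.int64(2)), (np.int64(377), np.float64(228.5), np.int64(2)), (np.int64(378), np.float64(228.5), np.int64(2)), (np.int64(379), np.float64(228.0), np.int64(3)), (np.int64(380), np.float64(227.0), np.int64(5)), (np.int64(381), np.float64(226.5), np.int64(6)), (np.int64(382), np.float64(226.5), np.int64(6)), (np.int64(383), np.float64(226.5), np.int64(6)), (np.int64(384), np.float64(226.5), np.int64(6)), (np.int64(385), np.float64(226.5), np.int64(4))]
scene0 u 350 364 v 225 232 [(np.int64(350), np.float64(230.5), np.int64(2)), (np.int64(351), np.float64(230.5), np.int64(2)), (np.int64(352), np.float64(230.5), np.int64(2)), (np.int64(353), np.float64(230.5), np.int64(2)), (np.int64(354), np.float64(230.5), np.int64(2)), (np.int64(355), np.float64(230.5), np.int64(2)), (np.int64(356), np.float64(230.5), np.int64(2)), (np.int64(357), np.float64(229.5), np.int64(4)), (np.int64(358), np.float64(229.0), np.int64(5)), (np.int64(359), np.float64(229.0), np.int64(7)), (np.int64(360), np.float64(229.0), np.int64(7)), (np.int64(361), np.float64(229.0), np.int64(7)), (np.int64(362), np.float64(228.0), np.int64(7)), (np.int64(363), np.float64(228.5), np.int64(4)), (np.int64(364), np.float64(228.5), np.int64(2))]
```

Run:
```python
from h import *
from station import bot
np.set_printoptions(precision=2,suppress=True)
th=np.radians(-3.4);R=np.array([[np.cos(th),-np.sin(th)],[np.sin(th),np.cos(th)]]);O=np.array([516.8,-113.4])
I={n:load('pics/%s.npz'%n) for n in ('top0','scene0')}
def tri(px):
    A=[];b=[]
    for n,uv in px.items():
        o,r=ray(I[n][2],I[n][3],uv);r=r[0]/np.linalg.norm(r[0]);M=np.eye(3)-np.outer(r,r);A.append(M);b.append(M@o)
    X=np.linalg.lstsq(np.vstack(A),np.hstack(b),rcond=None)[0]*1000
    s=np.r_[(X[:2]-O)@R,X[2]];y=-(s[1]+75);z=s[2]-36;return s,round(np.hypot(y,z),1),round(np.degrees(np.arctan2(z,y)),2)
print('inner',tri({'top0':[371.5,228.5],'scene0':[349.5,230.5]}));print('thin outer',tri({'top0':[379,228.5],'scene0':[357,230.5]}));print('outer',tri({'top0':[385.5,226.5],'scene0':[364,228.5]}))
K,T=I['scene0'][2:]
def proj(x,r,a,e=0):
    a=np.radians(a);s=np.array([x,-75-r*np.cos(a)+e*np.sin(a),36+r*np.sin(a)+e*np.cos(a)]);X=np.r_[O+R@s[:2],s[2]]/1000;c=(X-T[:3,3])@T[:3,:3];return (K@(c/c[2]))[:2]
p,d=bot.camera('scene');h=cv2.cvtColor(p,cv2.COLOR_RGB2HSV);w=np.zeros((480,640),bool);w[222:245,335:365]=1
m=w&(h[...,0]>=17)&(h[...,0]<=36)&(h[...,1]>110);v,u=np.nonzero(m);print('yellow',[(x,v[u==x].tolist()) for x in np.unique(u)])
m=w&((h[...,0]<8)|(h[...,0]>172))&(h[...,1]>90)&(p[...,0]>90);v,u=np.nonzero(m);print('red',[(x,v[u==x].tolist()) for x in np.unique(u)])
q,_,_,_=I['scene0'];h=cv2.cvtColor(q,cv2.COLOR_RGB2HSV);w[:]=0;w[245:275,335:370]=1
m=w&(h[...,0]>=17)&(h[...,0]<=36)&(h[...,1]>110);v,u=np.nonzero(m);print('flat yellow',[(x,v[u==x].min(),v[u==x].max()) for x in np.unique(u)])
for a in (0,40,41,42,43): print(a,'corners x38/48.5 r97/117',*[proj(x,r,a,2) for x in (38,48.5) for r in (97,117)],'mark x54 r117',proj(54,117,a))
```

```text
inner (array([  52.19, -161.2 ,  112.31]), np.float64(115.1), np.float64(41.52))
thin outer (array([  52.21, -177.71,  123.21]), np.float64(134.7), np.float64(40.33))
outer (array([  55.58, -190.88,  135.22]), np.float64(152.6), np.float64(40.57))
yellow [(np.int64(340), [233]), (np.int64(341), [232, 233]), (np.int64(342), [232]), (np.int64(343), [232]), (np.int64(344), [232]), (np.int64(345), [232]), (np.int64(346), [232, 233]), (np.int64(347), [231, 232, 233]), (np.int64(348), [231, 232]), (np.int64(349), [231])]
red [(np.int64(350), [230, 231]), (np.int64(351), [230, 231]), (np.int64(352), [230, 231]), (np.int64(353), [230, 231]), (np.int64(354), [230, 231]), (np.int64(355), [230, 231]), (np.int64(356), [230, 231]), (np.int64(357), [228, 229, 230, 231]), (np.int64(358), [227, 228, 229, 230, 231]), (np.int64(359), [226, 227, 228, 229, 230, 231, 232]), (np.int64(360), [226, 227, 228, 229, 230, 231, 232]), (np.int64(361), [226, 227, 228, 229, 230, 231, 232]), (np.int64(362), [225, 226, 227, 228, 229, 230, 231]), (np.int64(363), [227, 228, 229, 230, 231]), (np.int64(364), [228, 229])]
[... 533 characters left out ...]
p.int64(357), np.int64(261), np.int64(264)), (np.int64(358), np.int64(262), np.int64(262))]
0 corners x38/48.5 r97/117 [348.26 259.93] [355.68 264.57] [351.22 257.07] [358.62 261.66] mark x54 r117 [360.09 260.74]
40 corners x38/48.5 r97/117 [340.53 235.29] [346.61 234.62] [343.62 232.46] [349.72 231.75] mark x54 r117 [351.79 231.05]
41 corners x38/48.5 r97/117 [340.13 234.63] [346.12 233.8 ] [343.22 231.8 ] [349.23 230.94] mark x54 r117 [351.32 230.24]
42 corners x38/48.5 r97/117 [339.71 233.96] [345.62 232.99] [342.81 231.14] [348.74 230.13] mark x54 r117 [350.83 229.43]
43 corners x38/48.5 r97/117 [339.29 233.3 ] [345.11 232.18] [342.39 230.48] [348.23 229.32] mark x54 r117 [350.34 228.62]
```

Run:
```python
from h import *
from station import bot
for n,w in (('top',(255,215,330,285)),('scene',(235,150,320,250))):
    i=bot.camera_info(n);p,d=bot.camera(n)
    try: print(n,np.round(topface(p,d,i['camera_matrix'],i['cam_to_world'],w,.128),2))
    except Exception as e: print(n,e)
    if n=='scene': cv2.imwrite('pics/fin.png',cv2.resize(p[150:310,220:400],(675,600),interpolation=2)[:,:,::-1])
s=bot.state();print(s['time'],s['finger_gap'],s['grip_force'],s['ft_force'])
```

```text
top [ 5.1795e+02 -1.1456e+02  5.6660e+01  8.1140e+01  3.3100e+00  1.3000e-01
  9.7900e+02]
scene [ 5.1236e+02 -9.6350e+01  4.5400e+01  6.4970e+01 -8.6330e+01  1.3000e-01
  4.0100e+02]
24.25 0.013540760358812028 19.995132386684418 [-4.00751195 -7.35199973  5.56007819]
```

View pics/fin.png

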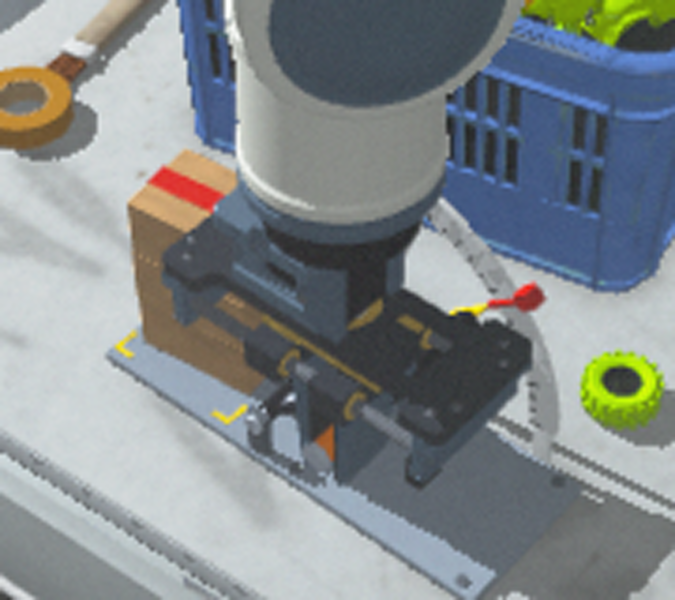

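The column stands straight, with flush edges at crop (130–260, 200–390), and the pointer meets the red mark at (485,308). The top camera puts the red top at (518.0, −114.6, 3.3°), the same as its first reading of the plain carton (518.5, −114.6, 2.9°).

```bash
python3 -c "
from station import bot
print(bot.sign_off())"
```

```text
the job is handed in; nothing more can be done
None
```

The job is handed in: the blue and then the red carton are stacked flush (within about 1 mm) on the plain one, and the mirror is held about 41° up, with its pointer at the red mark to within about half a degree by my measurements.

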